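Open the push-to-open spice cupboard

ROBOT

A 6-joint arm with a two-finger parallel gripper is mounted at the origin on a cart in front of the work surface, level with it; the furniture and walls round the work are solid. World frame = base frame: x ahead of the robot, y to its left, z up, the work surface at z = 0. Lengths are in mm, angles in degrees, forces in N, time in s.
With the tool pointing down it reaches from about 300 to 875 mm from the base axis. Payload 6.4 kg.
Tool frame: the origin (TCP) lies midway between the tips of the shut fingers; the grasp point (between the pads) lies 19 mm behind it; z points along the fingers, x is the direction in which the jaws open and shut, and the axes are right-handed (so a half turn about z gives the same grasp; the last joint's range is limited). The gripper opens to 85 mm and grips with 20 to 120 N. Pads are 22 mm wide; open, the fingers measure 114 mm over their backs; the gripper's body (76 mm by 85 mm) begins 54 mm behind the grasp point. The pads swing forward as they close: fully open they stand 13 mm farther back than shut.
Start: joints at [-80.976, 10.359, 92.074, -0, 77.567, -11.82], TCP at [204.618, -537.376, 231.288] pointing down, gripper open.
Joint ranges: [-171.53, 171.53], [-51.25, 118.39], [17.06, 147.69], [-65.23, 245.23], [0, 150.52], [-178.68, 178.68]. Speed limits (degrees/s): [147.25, 147.25, 172.46, 180, 180, 180].

INTERFACE

Orientations are given as a 3x3 rotation matrix whose columns are the frame's x, y, z axes.
In Python, from workcell import get_state, grab_frame, camera_params, job_done, finder gives the robot as it stands.
- The arm moves only by the tool step_arm, never from a script. Its argument "steps" is a list of rows, each an object with "xyz": the shift along the world's x, y, z in cm, a list of three; "twist": the turn about the world's z in rad; "hand": the opening, from -1 (shut) to 1 (fully open). A call has 1 to 10 rows; each row is the pose to reach, as a shift and turn from the pose measured when the call began; what a row does not reach only later rows make up. A row lasts 1/12 s, in which the tool goes at most 41.7 mm and 7.16 degrees, less where a joint would pass 70% of its speed; a pose out of reach is approached as far as the arm can. A call with a gripper value outside its range is refused whole. The fingers move at their own pace and stop on an object; "force" is the grip in N (left out, the last holds). Time passes only in rows, so rows that repeat a pose let the fingers close. It gives the time, the measured TCP pose, the force and the opening at its end, in the units of the state.
- get_state(): the state, without advancing time (a new reading comes with each control period).
- grab_frame(name): name is "scene" or "top"; returns the picture (420x560x3 uint8, blue, green, red); there is no depth.
- camera_params(name): a dict with "K" (3x3 intrinsics, pixels), "k1" (the pictures are not rectified: a ray, as slopes to the right and down, at radius r is drawn at 1 + k1 r^2 times it, then the intrinsics apply), "pose" (4x4, takes a point from camera to world coordinates). Camera axes: x right, y up, looking along -z (the intrinsics and any distortion apply to the point x, -y, -z); pixel columns grow to the right and rows downward; lengths in mm; the calibration is good to about 2 mm. A picture is of the moment at which its call begins. camera_params takes no time and is no camera call.
- job_done(): hands the job in, once; it reports no verdict.
Trained networks look in the newest picture that a camera, given by its name, has taken for a name from the list of things; names that differ only in an ending like _2 or _b are one class to them, and where a whole thing is asked for, a point or a joint stands for the part that bears it (a point fixed in the world has none). Each returns a list of dicts, best first, with "confidence" (0 to 1); they miss things now and then, are a little off and sometimes report something else, mostly with a low value. They report only what shows in the picture. A call takes as long as a camera call.
- finder.boxes_of(query, camera): "bbox" ([left, top, width, height] as shares, 0 to 1, of the picture: columns of its width, rows of its height, round what is visible of it).
- finder.masks_of(query, camera): "pixels" (420x560 bool, what is visible of it) and "bbox" ([left, top, width, height] as shares, 0 to 1, of the picture: columns of its width, rows of its height, round what is visible of it).
- finder.place_of(query, camera): "location" ([column, row] as shares, 0 to 1, of the picture: columns of its width, rows of its height: a listed point, or the origin of a listed thing).
The state is a dict: "time_s": time; "qpos": joint angles; "qd": joint speeds; "effort": joint torques, N m; "ee_pos": TCP position; "tcp_rot": TCP orientation; "wrist_force": force on the tool from outside, world axes, zero at the start; "wrist_torque": the same for the moment, N m; "grip_width": finger opening in mm.
Only numpy, scipy, OpenCV 4.12 (cv2) and the standard library are available. Lean on these libraries where they do the work, as an engineer would, in place of code of your own. Each camera call takes 0.05 s, during which the arm holds its last target.

TASK

Open the spice cupboard's handleless green door: press it in at the brass dot until the catch lets go, and take the fingers right away so that the door springs ajar by itself. Then push the door wide open, to about a right angle, and leave it standing there. Do not grip the door between the fingers, and leave the jars round about as they stand.

Things in the scene. Friction and masses are not known exactly. Their poses are not given: they have to be found in the camera images.
- cupboard: Fixed wooden spice cupboard, 130 deep (x) x 280 wide (y) x 160 mm high (z) without the door. Origin: centre of its underside; own x runs from front to back, y to its left as the robot sees it, z up. Front plane at own x = -65 mm. The left part (own y +37 to +128) is an open bay with jars set back inside; the right part (own y -134 to +36) has the handleless door, hung 8 mm in front of it.
- hinge (a point): Point on the upright hinge axis of the door, which runs along the door's right edge in the plane of its back face: own x = -73 mm, own y = -134 mm of the cupboard, 128 mm above the worktop (as high as the dot).
- dot (a point): Green front panel of the door, 156 wide x 140 mm high. Origin at the brass dot (18 mm across) on its front face, near the free (left) edge and the top: 146 mm from the hinge axis, 128 mm above the worktop, 32 mm below the cupboard's top. Own x points straight into the door, y along it to the free edge, z up. The door is to be pressed here.
- door_back (a point): White back panel of the same door, 168 wide x 152 mm high (4 to 156 mm above the worktop); the door is 16 mm thick in all, its free edge 170 mm from the hinge axis. Origin on the back face, straight behind the dot; axes as dot. 70 mm above the worktop a steel staple juts 32 mm from the back face (own y -12 to +12) and a spring plunger stands by; higher up all is clear.
- door (a joint): Door angle, rad: 0 shut and caught; negative pressed in (stop -0.045); grows as the free edge swings towards the robot, then right (1.57 square to the front, stop 1.75). Pressed to about -0.022 (3 mm at the dot, 2 to 4 N) the catch lets go for good, and when the door is free a spring pushes it out to about 0.47 rad. Beyond that a stiff hinge (0.05 N m) keeps it where it is left.
- jar_blue: Bystander: square glass jar with a blue lid, 70x70x112 mm, loose on the worktop left of the cupboard. Origin at the centre of its underside, z up.
- jar_red: Bystander: round glass jar with a red lid, 43x43x101 mm, loose on the worktop left of the cupboard. Origin at the centre of its underside, z up.
- jar_green: Bystander: round glass jar with a mint-green lid and yellow contents, 44x44x106 mm, loose on the worktop left of the cupboard. Origin at the centre of its underside, z up.
- jar_yellow: Bystander: round glass jar with a yellow lid, 49x49x98 mm, loose on the worktop right of the cupboard. Origin at the centre of its underside, z up.
- jar_pale: Bystander: round glass jar with a pale green lid, 42x42x99 mm, loose on the worktop right of the cupboard. Origin at the centre of its underside, z up.

How it is judged:
By the outcome, as a careful person would: the job done as asked, in the order asked, and still so for the second after the job is handed in, with the robot touching nothing.
It also fails if it takes over 50 s, if anything falls off the work surface, if the arm or the gripper's body presses on something with over 40 N, if the wrist force passes 120 N, or if a joint passes its speed limit or range.

## Working session

There is one attempt and no reset: what is moved stays moved. The work goes in short steps, Python scripts to look and compute and a tool call to move; the robot and the scene stay as the last step left them, time stands still between calls to the robot, and variables do not carry over. Pictures are saved under pics/ and viewed, and the job is handed in when it is done.

Besides the shell and the picture viewer there is one more tool, called after "Emit:" in YAML: its name, and indented under it one key for each argument. step_arm: Moves the arm, as the interface text tells. Its arguments: {"type":"object","properties":{"steps":{"type":"array"},"force":{"type":"number"}},"required":["steps"]}

```bash
ls; mkdir -p pics; python3 - <<'E'
from workcell import get_state, grab_frame, camera_params, finder
import cv2,numpy as np
s=get_state(); print(s['time_s'],s['ee_pos'],s['tcp_rot'],s['grip_width'])
for n in ['scene','top']:
    im=grab_frame(n); cv2.imwrite(f'pics/{n}0.png',im)
    p=camera_params(n); print(n,p)
    for q in ['dot','hinge','cupboard','jar_yellow','jar_pale','jar_red','jar_blue','jar_green']:
        r=finder.place_of(q,n)
        print(q,[(np.round(np.array(d['location'])*[560,420],1),round(d['confidence'],2)) for d in r[:2]])
E
```

```text
pics
0.0 [ 204.52107627 -536.80204721  230.38075592] [[ 3.55827995e-01 -9.34551410e-01 -3.14807475e-04]
 [-9.34549847e-01 -3.55827986e-01  1.74007671e-03]
 [-1.73820845e-03 -3.24964728e-04 -9.99998437e-01]] 85.69098693424934
scene {'K': array([[448.01438928,   0.        , 277.1655679 ],
       [  0.        , 448.01438928, 209.51160782],
       [  0.        ,   0.        ,   1.        ]]), 'k1': -0.04963064140485772, 'pose': array([[-1.85374557e-01,  5.98644054e-01, -7.79269896e-01,
        -5.76032344e+02],
       [-9.82424368e-01, -1.30558078e-01,  1.33405211e-01,
         3.49275160e+02],
       [-2.18777437e-02,  7.90303666e-01,  6.12324652e-01,
         9.98835101e+02],
       [ 0.00000000e+00,  0.00000000e+00,  0.00000000e+00,
         1.00000000e+00]])}
dot []
hinge [(array([300.1, 210.9]), 0.16)]
cupboard [(array([302.8, 212.7]), 0.79)]
jar_yellow []
jar_pale [(array([304.2, 209.4]), 0.6), (array([379.7, 214.8]), 0.5)]
jar_red [(array([170.2, 262.4]), 0.65)]
jar_blue [(array([198.2, 275.4]), 0.96), (array([381.7, 215.4]), 0.66)]
jar_green [(array([198. , 245.5]), 0.76)]
top {'
[... 219 characters left out ...]
,  9.94548371e-01, -1.04246158e-01,
         4.47966360e+02],
       [-9.99835167e-01,  6.16607647e-04, -1.81454967e-02,
         1.29904024e+02],
       [-1.79822952e-02,  1.04274434e-01,  9.94385981e-01,
         1.12763478e+03],
       [ 0.00000000e+00,  0.00000000e+00,  0.00000000e+00,
         1.00000000e+00]])}
dot [(array([307.4, 198.3]), 0.83)]
hinge [(array([362.5, 193.8]), 0.88)]
cupboard [(array([309.6, 172.2]), 0.56)]
jar_yellow [(array([405.9, 157.2]), 0.62)]
jar_pale [(array([408.3, 198.8]), 0.8), (array([309.5, 172.5]), 0.3)]
jar_red [(array([142.2, 234.6]), 0.93)]
jar_blue [(array([169. , 261.7]), 0.68), (array([405.8, 200.6]), 0.64)]
jar_green [(array([174.8, 207.7]), 0.91)]
```

View pics/scene0.png

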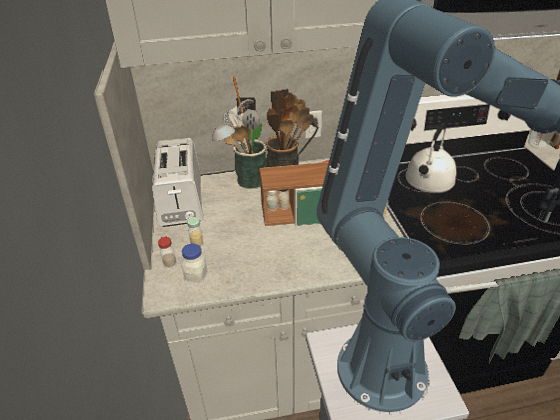

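View pics/top0.png

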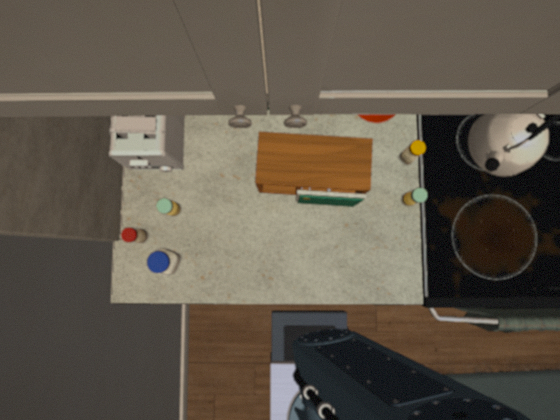

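```bash
cat > h.py <<'E'
import numpy as np,cv2
from workcell import camera_params
def ray(n,px):
    p=camera_params(n);K=p['K']
    u=cv2.undistortPoints(np.array([[px]],float),K,np.array([p['k1'],0,0,0,0.]))[0,0]
    d=p['pose'][:3,:3]@np.array([u[0],-u[1],-1.]);return p['pose'][:3,3],d
def at(n,px,z):
    o,d=ray(n,px);return o+d*(z-o[2])/d[2]
def proj(n,P):
    p=camera_params(n);T=np.linalg.inv(p['pose']);c=T[:3,:3]@np.asarray(P,float)+T[:3,3]
    q,_=cv2.projectPoints(np.array([[c[0],-c[1],-c[2]]]),np.zeros(3),np.zeros(3),p['K'],np.array([p['k1'],0,0,0,0.]));return q[0,0]
E
python3 - <<'E'
import cv2
a=cv2.imread('pics/top0.png')[110:230,230:440]
cv2.imwrite('pics/topz.png',cv2.resize(a,None,fx=3.8,fy=3.8,interpolation=cv2.INTER_CUBIC))
a=cv2.imread('pics/scene0.png')[150:240,250:340]
cv2.imwrite('pics/scz.png',cv2.resize(a,None,fx=6,fy=6,interpolation=cv2.INTER_CUBIC))
from h import *
print('dot',at('top',(307.4,198.3),128),'hinge',at('top',(362.5,193.8),128))
for q,z in [((405.9,157.2),0),((408.3,198.8),0)]: print(at('top',q,z))
E
```

```text
dot [578.96089225  65.1211571  128.        ] hinge [590.23538907 -71.29103591 128.        ]
[ 712.61591382 -221.29640651    0.        ]
[ 594.418765   -224.18485251    0.        ]
```

View pics/topz.png

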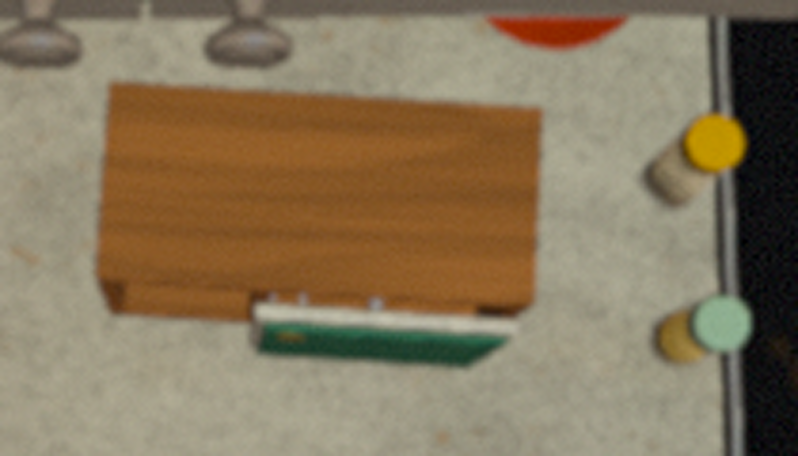

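View pics/scz.png

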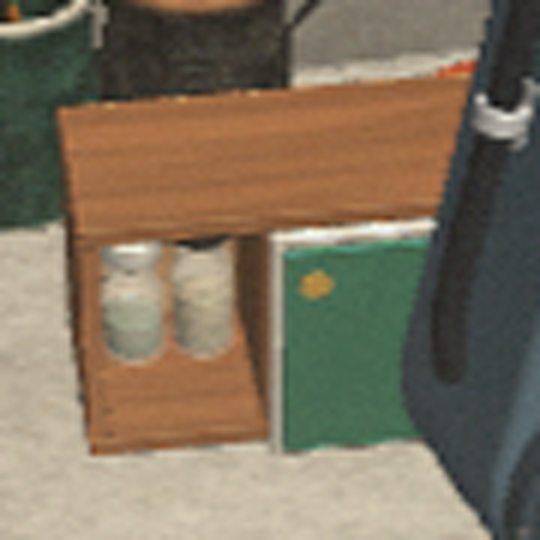

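```bash
python3 - <<'E'
from h import *
c=[np.array(q)/3.8+[230-.37,110-.37] for q in [(110,84),(541,108),(533,303),(98,277)]]
P=np.array([at('top',q,160) for q in c]);print(P.round(1))
own=np.array([[65,140],[65,-140],[-65,-140],[-65,140]],float)
from scipy.optimize import least_squares
def f(v):
    C,S=np.cos(v[2]),np.sin(v[2]);R=np.array([[C,-S],[S,C]]);return (own@R.T+v[:2]-P[:,:2]).ravel()
r=least_squares(f,[650,50,0]);v=r.x;print(v,r.fun.round(1))
C,S=np.cos(v[2]),np.sin(v[2]);R=np.array([[C,-S],[S,C]])
def w(o,z): return np.r_[R@np.array(o)+v[:2],z]
for nm,o in [('hinge',(-73,-134)),('dot',(-89,12))]:
    p=w(o,128);print(nm,p.round(1),proj('top',p),proj('scene',p))
print('dot obs top',np.array([290,337])/3.8+[229.6,109.6],'scene',np.array([317,284])/6+[249.6,149.6])
o1,d1=ray('top',np.array([290,337])/3.8+[229.6,109.6]);o2,d2=ray('scene',np.array([317,284])/6+[249.6,149.6])
s=np.linalg.lstsq(np.c_[d1,-d2],o2-o1,rcond=None)[0];print(o1+d1*s[0],o2+d2*s[1])
E
```

```text
[[739.  185.5 160. ]
 [722.6 -90.8 160. ]
 [596.4 -82.8 160. ]
 [613.1 192.3 160. ]]
[ 6.67803979e+02  5.10630035e+01 -5.97868106e-02] [ 2.   1.4  1.7 -1.8 -1.9 -2.  -1.9  2.4]
hinge [586.9 -78.3 128. ] [365.37929862 195.12412949] [344.01310031 190.43396699]
dot [579.7  68.4 128. ] [306.09030037 198.01196967] [301.76158002 197.23898643]
dot obs top [305.91578947 198.28421053] scene [302.43333333 196.93333333]
[578.74796886  68.91277585 129.91934544] [578.20807345  66.46743911 129.99806102]
```

```bash
python3 - <<'E'
from h import *
def tri(a,b):
    o1,d1=ray('top',a);o2,d2=ray('scene',b)
    s=np.linalg.lstsq(np.c_[d1,-d2],o2-o1,rcond=None)[0];print((o1+d1*s[0]).round(),(o2+d2*s[1]).round())
tri((240,121),(260,45));tri((296,121),(286,45))
tri((268,114),(273,53))
E
```

```text
[614. 183. 623.] [613. 180. 622.]
[616. 111. 616.] [616. 109. 616.]
[634. 148. 592.] [633. 142. 591.]
```

Emit:
step_arm:
  steps:
    - {"xyz":[1.4,3.4,0],"twist":-0.05,"hand":-1}
    - {"xyz":[2.8,6.8,0],"twist":-0.1,"hand":-1}
    - {"xyz":[4.2,10.2,0],"twist":-0.15,"hand":-1}
    - {"xyz":[5.6,13.6,0],"twist":-0.2,"hand":-1}
    - {"xyz":[7.0,17.0,0],"twist":-0.25,"hand":-1}
    - {"xyz":[8.4,20.4,0],"twist":-0.3,"hand":-1}
    - {"xyz":[9.8,23.8,0],"twist":-0.35,"hand":-1}
    - {"xyz":[11.2,27.2,0],"twist":-0.4,"hand":-1}
    - {"xyz":[12.6,30.6,0],"twist":-0.42,"hand":-1}
    - {"xyz":[14.0,34.0,0],"twist":-0.42,"hand":-1}
  force: 40

```text
time_s: 1.73
ee_pos: [344.9, -195.8, 231.6]
tcp_rot: [[-0.058, -0.998, 0.001], [-0.998, 0.058, -0.001], [0.001, -0.001, -1.0]]
wrist_force: [0.9, 0.3, 0.5]
grip_width: 0.0
```

Emit:
step_arm:
  steps:
    - {"xyz":[1.6,3.4,0],"twist":0,"hand":-1}
    - {"xyz":[3.2,6.8,-1],"twist":0,"hand":-1}
    - {"xyz":[4.8,10.2,-2],"twist":0,"hand":-1}
    - {"xyz":[6.4,13.6,-3],"twist":0,"hand":-1}
    - {"xyz":[8.0,17.0,-4.5],"twist":0,"hand":-1}
    - {"xyz":[9.6,20.4,-6],"twist":0,"hand":-1}
    - {"xyz":[11.2,23.8,-8],"twist":0,"hand":-1}
    - {"xyz":[12.8,26.2,-10],"twist":0,"hand":-1}
    - {"xyz":[13.5,26.3,-11],"twist":0,"hand":-1}
    - {"xyz":[13.5,26.3,-11],"twist":0,"hand":-1}

```text
time_s: 2.57
ee_pos: [479.2, 68.8, 119.2]
tcp_rot: [[-0.055, -0.998, -0.003], [-0.998, 0.055, -0.0], [0.0, 0.003, -1.0]]
wrist_force: [-0.5, -0.9, -0.5]
grip_width: 0.0
```

```bash
python3 - <<'E'
from workcell import *
import cv2,numpy as np
from h import *
s=get_state();print(s['ee_pos'],s['wrist_force'],proj('top',s['ee_pos']),proj('scene',s['ee_pos']))
for n,(x,y,w,h) in {'scene':(220,130,160,120),'top':(230,110,160,120)}.items():
    im=grab_frame(n);cv2.imwrite(f'pics/{n}1.png',cv2.resize(im[y:y+h,x:x+w],None,fx=4,fy=4,interpolation=cv2.INTER_CUBIC))
E
```

```text
[479.15234629  68.83751802 119.20584145] [-0.45602267 -0.89019361 -0.46616983] [305.91222482 238.76676588] [308.92413512 218.12186193]
```

View pics/scene1.png

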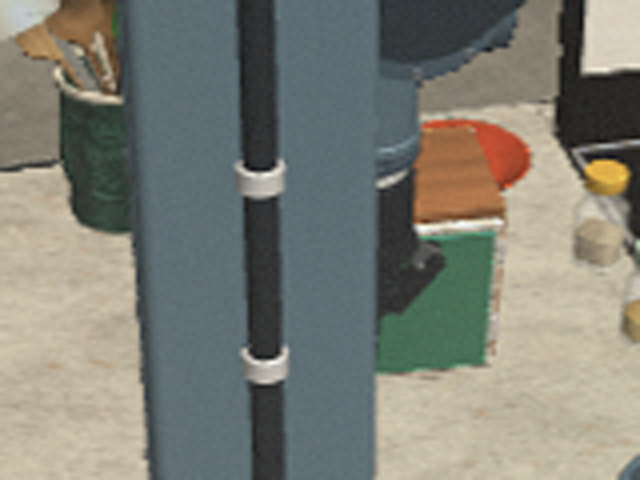

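View pics/top1.png

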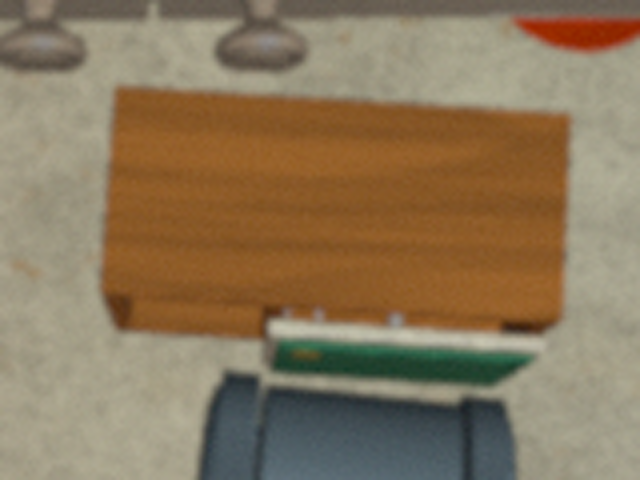

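Emit:
step_arm:
  steps:
    - {"xyz":[3.0,-0.1,0.2],"twist":0,"hand":-1}
    - {"xyz":[6.0,-0.1,0.2],"twist":0,"hand":-1}
    - {"xyz":[7.8,-0.1,0.2],"twist":0,"hand":-1}
    - {"xyz":[8.0,-0.1,0.2],"twist":0,"hand":-1}
    - {"xyz":[8.0,-0.1,0.2],"twist":0,"hand":-1}

```text
time_s: 3.08
ee_pos: [560.2, 65.0, 124.6]
tcp_rot: [[-0.059, -0.998, 0.001], [-0.998, 0.059, -0.001], [0.001, -0.001, -1.0]]
wrist_force: [-0.0, -0.3, -0.2]
grip_width: -0.2
```

Emit:
step_arm:
  steps:
    - {"xyz":[0.3,0,0],"twist":0,"hand":-1}
    - {"xyz":[0.5,0,0],"twist":0,"hand":-1}
    - {"xyz":[0.5,0,0],"twist":0,"hand":-1}

```text
time_s: 3.33
ee_pos: [564.9, 64.6, 125.1]
tcp_rot: [[-0.059, -0.998, 0.001], [-0.998, 0.059, -0.001], [0.001, -0.001, -1.0]]
wrist_force: [0.2, 0.6, 0.4]
grip_width: -0.1
```

Emit:
step_arm:
  steps:
    - {"xyz":[0.1,0.3,-0.4],"twist":0,"hand":-1}
    - {"xyz":[0.2,0.3,-0.4],"twist":0,"hand":-1}
    - {"xyz":[0.2,0.3,-0.4],"twist":0,"hand":-1}

```text
time_s: 3.58
ee_pos: [566.4, 67.9, 120.8]
tcp_rot: [[-0.059, -0.998, 0.001], [-0.998, 0.059, -0.001], [0.001, -0.001, -1.0]]
wrist_force: [0.2, 1.0, 0.6]
grip_width: -0.0
```

Emit:
step_arm:
  steps:
    - {"xyz":[0.1,0,0],"twist":0,"hand":-1}
    - {"xyz":[0.2,0,0],"twist":0,"hand":-1}
    - {"xyz":[0.2,0,0],"twist":0,"hand":-1}

```text
time_s: 3.83
ee_pos: [568.6, 68.0, 120.8]
tcp_rot: [[-0.059, -0.998, 0.001], [-0.998, 0.059, -0.001], [0.001, -0.001, -1.0]]
wrist_force: [-0.1, 0.3, -0.8]
grip_width: 0.1
```

Emit:
step_arm:
  steps:
    - {"xyz":[0.1,0,0],"twist":0,"hand":-1}
    - {"xyz":[0.2,0,0],"twist":0,"hand":-1}
    - {"xyz":[0.2,0,0],"twist":0,"hand":-1}

```text
time_s: 4.08
ee_pos: [570.3, 68.0, 120.7]
tcp_rot: [[-0.059, -0.998, -0.0], [-0.998, 0.059, -0.001], [0.001, 0.0, -1.0]]
wrist_force: [-3.6, 0.1, 1.1]
grip_width: -0.0
```

Emit:
step_arm:
  steps:
    - {"xyz":[0.1,0,0],"twist":0,"hand":-1}
    - {"xyz":[0.2,0,0],"twist":0,"hand":-1}
    - {"xyz":[0.2,0,0],"twist":0,"hand":-1}

```text
time_s: 4.33
ee_pos: [572.4, 68.1, 120.6]
tcp_rot: [[-0.059, -0.998, -0.0], [-0.998, 0.059, -0.001], [0.001, 0.0, -1.0]]
wrist_force: [-1.8, 0.1, 0.0]
grip_width: 0.1
```

Emit:
step_arm:
  steps:
    - {"xyz":[0.1,0,0],"twist":0,"hand":-1}
    - {"xyz":[0.2,0,0],"twist":0,"hand":-1}
    - {"xyz":[0.2,0,0],"twist":0,"hand":-1}

```text
time_s: 4.58
ee_pos: [574.6, 68.2, 120.6]
tcp_rot: [[-0.059, -0.998, -0.0], [-0.998, 0.059, -0.001], [0.001, 0.0, -1.0]]
wrist_force: [-0.9, 1.2, 0.6]
grip_width: 0.1
```

Emit:
step_arm:
  steps:
    - {"xyz":[-4,0,0],"twist":0,"hand":-1}
    - {"xyz":[-8,0,0],"twist":0,"hand":-1}
    - {"xyz":[-12,0,0],"twist":0,"hand":-1}
    - {"xyz":[-15,1,1],"twist":0,"hand":-1}
    - {"xyz":[-16,3,3],"twist":0,"hand":-1}
    - {"xyz":[-16,3,3],"twist":0,"hand":-1}

```text
time_s: 5.08
ee_pos: [414.2, 100.0, 153.1]
tcp_rot: [[-0.058, -0.998, 0.004], [-0.998, 0.058, 0.0], [-0.0, -0.004, -1.0]]
wrist_force: [1.4, -0.1, 0.8]
grip_width: -0.1
```

```bash
python3 - <<'E'
from workcell import *
import cv2,numpy as np
s=get_state();print(s['ee_pos'],s['wrist_force'])
for n,(x,y,w,h) in {'scene':(220,130,160,120),'top':(230,110,160,120)}.items():
    im=grab_frame(n);cv2.imwrite(f'pics/{n}2.png',cv2.resize(im[y:y+h,x:x+w],None,fx=4,fy=4,interpolation=cv2.INTER_CUBIC))
for q in ['dot','door_back','hinge']:
    print(q,[(np.round(np.array(d['location'])*[560,420],1),round(d['confidence'],2)) for d in finder.place_of(q,'top')[:2]])
E
```

```text
[414.19878516  99.973021   153.1462795 ] [ 1.40003618 -0.12100232  0.75196146]
dot [(array([314.5, 225.9]), 0.97)]
door_back [(array([309.8, 220.2]), 0.85)]
hinge [(array([366.3, 194.5]), 0.82)]
```

View pics/top2.png

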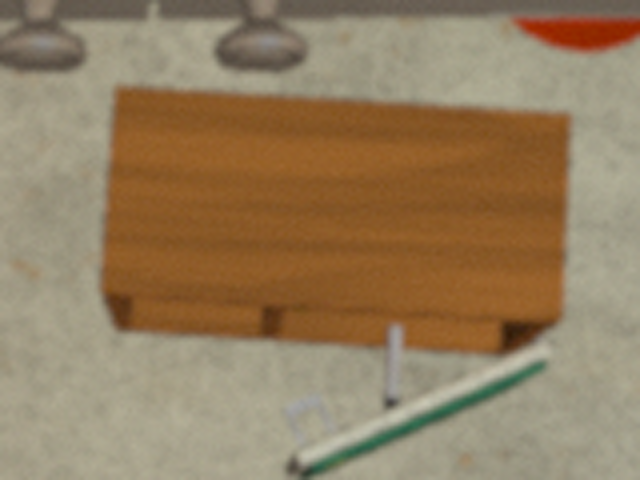

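View pics/scene2.png

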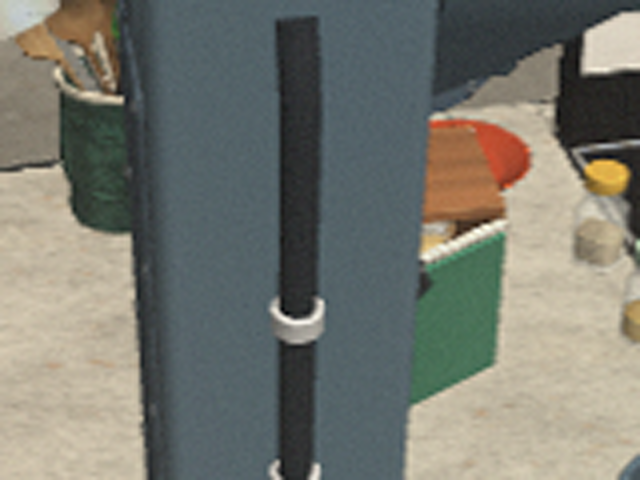

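Emit:
step_arm:
  steps:
    - {"xyz":[0,0,4],"twist":0.1,"hand":-1}
    - {"xyz":[2,0,6],"twist":0.2,"hand":-1}
    - {"xyz":[6,-0.5,6],"twist":0.3,"hand":-1}
    - {"xyz":[10,-1,6],"twist":0.4,"hand":-1}
    - {"xyz":[14,-1.8,6],"twist":0.47,"hand":-1}
    - {"xyz":[15,-2.2,6],"twist":0.47,"hand":-1}
    - {"xyz":[15,-2.2,6],"twist":0.47,"hand":-1}

```text
time_s: 5.92
ee_pos: [567.4, 73.9, 208.4]
tcp_rot: [[0.397, -0.918, -0.002], [-0.918, -0.397, -0.001], [0.0, 0.002, -1.0]]
wrist_force: [-0.9, -0.6, -0.3]
grip_width: 0.0
```

Emit:
step_arm:
  steps:
    - {"xyz":[-0.2,0,-2.5],"twist":0,"hand":-1}
    - {"xyz":[-0.4,0,-5],"twist":0,"hand":-1}
    - {"xyz":[-0.4,0,-7.5],"twist":0,"hand":-1}
    - {"xyz":[-0.4,0,-9],"twist":0,"hand":-1}
    - {"xyz":[-0.4,0,-9],"twist":0,"hand":-1}

```text
time_s: 6.33
ee_pos: [559.0, 74.1, 113.8]
tcp_rot: [[0.396, -0.918, -0.011], [-0.918, -0.396, -0.0], [-0.004, 0.01, -1.0]]
wrist_force: [-0.7, -0.6, -0.8]
grip_width: -0.1
```

```bash
cat > arc.py <<'E'
from workcell import *
import numpy as np,sys
s=get_state();p=s['ee_pos'];print(p,s['wrist_force'])
H=np.array([587.5,-78]);r=float(sys.argv[1]);off=float(sys.argv[2])
for th in map(float,sys.argv[3:]):
    f=np.radians(86.57)+th;d=np.array([np.cos(f),np.sin(f)]);n=np.array([np.sin(f),-np.cos(f)])
    q=H+r*d+off*n
    tool=np.arctan2(s['tcp_rot'][1][0],s['tcp_rot'][0][0]);tw=(f-np.pi)-tool
    print(th,q.round(1),'shift cm',((q-p[:2])/10).round(2),'twist',round((tw+np.pi)%(2*np.pi)-np.pi,3))
E
python3 arc.py 140 11 .3 .47 .53 .59 .65 .71 .77 .83 .89 .95 1.01 1.07 1.13 1.2 1.27 1.34 1.41 1.48 1.57
```

```text
[559.01977591  74.05361087 113.7668089 ] [-0.68902891 -0.63909109 -0.81078017]
0.3 [564.9  60.6] shift cm [ 0.59 -1.35] twist -0.166
0.47 [541.8  54.8] shift cm [-1.73 -1.93] twist 0.004
0.53 [533.9  51.8] shift cm [-2.51 -2.23] twist 0.064
0.59 [526.2  48.3] shift cm [-3.28 -2.57] twist 0.124
0.65 [518.7  44.4] shift cm [-4.03 -2.96] twist 0.184
0.71 [511.5  40.1] shift cm [-4.75 -3.4 ] twist 0.244
0.77 [504.6  35.3] shift cm [-5.44 -3.87] twist 0.304
0.83 [497.9  30.2] shift cm [-6.11 -4.39] twist 0.364
0.89 [491.6  24.6] shift cm [-6.74 -4.95] twist 0.424
0.95 [485.6  18.7] shift cm [-7.34 -5.54] twist 0.484
1.01 [480.   12.4] shift cm [-7.9  -6.17] twist 0.544
1.07 [474.8   5.8] shift cm [-8.42 -6.83] twist 0.604
1.13 [470.   -1.1] shift cm [-8.91 -7.52] twist 0.664
1.2 [464.9  -9.6] shift cm [-9.41 -8.36] twist 0.734
1.27 [460.4 -18.3] shift cm [-9.86 -9.24] twist 0.804
1.34 [456.5 -27.3] shift cm [-10.25 -10.14] twist 0.874
1.41 [453.3 -36.6] shift cm [-10.57 -11.07] twist 0.944
1.48 [450.7 -46.1] shift cm [-10.83 -12.02] twist 1.014
1.57 [448.4 -58.5] shift cm [-11.06 -13.26] twist 1.104
```

Emit:
step_arm:
  steps:
    - {"xyz":[-0.5,-0.8,0.5],"twist":0,"hand":-1}
    - {"xyz":[-1.1,-1.4,0.7],"twist":0,"hand":-1}
    - {"xyz":[-1.7,-1.9,0.7],"twist":0,"hand":-1}
    - {"xyz":[-2.5,-2.2,0.7],"twist":0.06,"hand":-1}
    - {"xyz":[-3.3,-2.6,0.7],"twist":0.12,"hand":-1}
    - {"xyz":[-4.0,-3.0,0.7],"twist":0.18,"hand":-1}
    - {"xyz":[-4.75,-3.4,0.7],"twist":0.24,"hand":-1}
    - {"xyz":[-5.4,-3.9,0.7],"twist":0.3,"hand":-1}
    - {"xyz":[-6.1,-4.4,0.7],"twist":0.36,"hand":-1}
    - {"xyz":[-6.1,-4.4,0.7],"twist":0.36,"hand":-1}

```text
time_s: 7.17
ee_pos: [497.3, 29.0, 122.1]
tcp_rot: [[0.694, -0.72, -0.008], [-0.72, -0.694, -0.005], [-0.002, 0.009, -1.0]]
wrist_force: [0.4, -0.4, 0.1]
grip_width: -0.2
```

```bash
python3 arc.py 140 11 .83 .89 .95 1.01 1.07 1.13 1.2 1.27 1.34 1.41 1.48 1.57
python3 - <<'E'
from workcell import *
import cv2
for n,(x,y,w,h) in {'top':(230,130,200,150)}.items():
    im=grab_frame(n);cv2.imwrite(f'pics/{n}3.png',cv2.resize(im[y:y+h,x:x+w],None,fx=4,fy=4,interpolation=cv2.INTER_CUBIC))
E
```

```text
[497.3406626   29.04476129 122.11866123] [ 0.44951164 -0.42097146  0.09303647]
0.83 [497.9  30.2] shift cm [0.06 0.11] twist 0.003
0.89 [491.6  24.6] shift cm [-0.57 -0.45] twist 0.063
0.95 [485.6  18.7] shift cm [-1.17 -1.04] twist 0.123
1.01 [480.   12.4] shift cm [-1.73 -1.67] twist 0.183
1.07 [474.8   5.8] shift cm [-2.26 -2.33] twist 0.243
1.13 [470.   -1.1] shift cm [-2.74 -3.02] twist 0.303
1.2 [464.9  -9.6] shift cm [-3.25 -3.86] twist 0.373
1.27 [460.4 -18.3] shift cm [-3.7  -4.73] twist 0.443
1.34 [456.5 -27.3] shift cm [-4.08 -5.64] twist 0.513
1.41 [453.3 -36.6] shift cm [-4.4  -6.57] twist 0.583
1.48 [450.7 -46.1] shift cm [-4.66 -7.52] twist 0.653
1.57 [448.4 -58.5] shift cm [-4.89 -8.76] twist 0.743
```

View pics/top3.png

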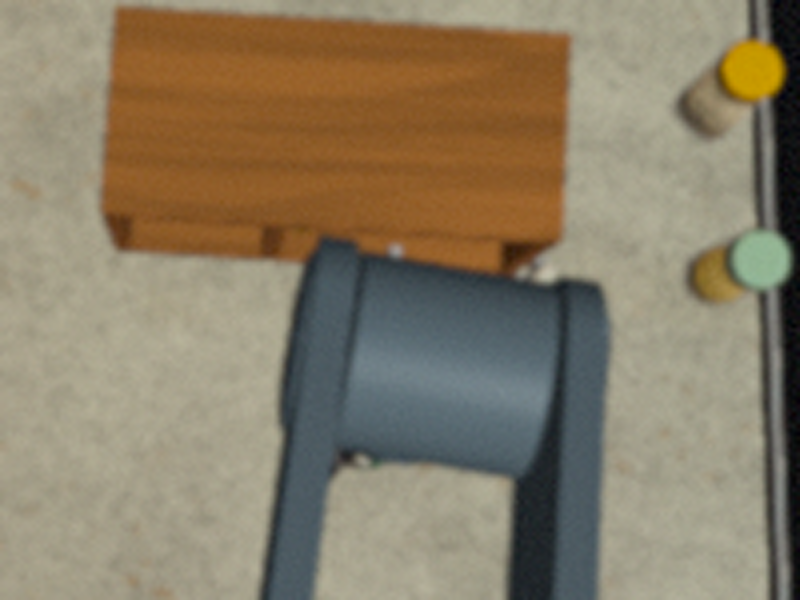

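Emit:
step_arm:
  steps:
    - {"xyz":[-0.6,-0.45,-0.2],"twist":0.06,"hand":-1}
    - {"xyz":[-1.2,-1.05,-0.3],"twist":0.12,"hand":-1}
    - {"xyz":[-1.7,-1.7,-0.3],"twist":0.18,"hand":-1}
    - {"xyz":[-2.3,-2.3,-0.3],"twist":0.24,"hand":-1}
    - {"xyz":[-2.7,-3.0,-0.3],"twist":0.3,"hand":-1}
    - {"xyz":[-3.2,-3.8,-0.3],"twist":0.37,"hand":-1}
    - {"xyz":[-3.6,-4.6,-0.3],"twist":0.43,"hand":-1}
    - {"xyz":[-3.9,-5.2,-0.3],"twist":0.48,"hand":-1}
    - {"xyz":[-4.1,-5.6,-0.3],"twist":0.51,"hand":-1}
    - {"xyz":[-4.1,-5.6,-0.3],"twist":0.51,"hand":-1}

```text
time_s: 8.05
ee_pos: [457.3, -27.4, 119.9]
tcp_rot: [[0.956, -0.294, -0.003], [-0.294, -0.956, -0.008], [-0.0, 0.009, -1.0]]
wrist_force: [0.2, 0.7, -0.1]
grip_width: -0.0
```

```bash
python3 arc.py 140 11 1.34  1.41 1.48 1.52 1.57
python3 - <<'E'
from workcell import *
import cv2
for n,(x,y,w,h) in {'top':(230,130,200,150)}.items():
    im=grab_frame(n);cv2.imwrite(f'pics/{n}4.png',cv2.resize(im[y:y+h,x:x+w],None,fx=4,fy=4,interpolation=cv2.INTER_CUBIC))
E
```

```text
[457.34790417 -27.37997783 119.89002036] [ 0.244366    0.7434531  -0.13093293]
1.34 [456.5 -27.3] shift cm [-0.08  0.  ] twist 0.008
1.41 [453.3 -36.6] shift cm [-0.4  -0.92] twist 0.078
1.48 [450.7 -46.1] shift cm [-0.66 -1.87] twist 0.148
1.52 [449.6 -51.6] shift cm [-0.78 -2.42] twist 0.188
1.57 [448.4 -58.5] shift cm [-0.89 -3.12] twist 0.238
```

View pics/top4.png

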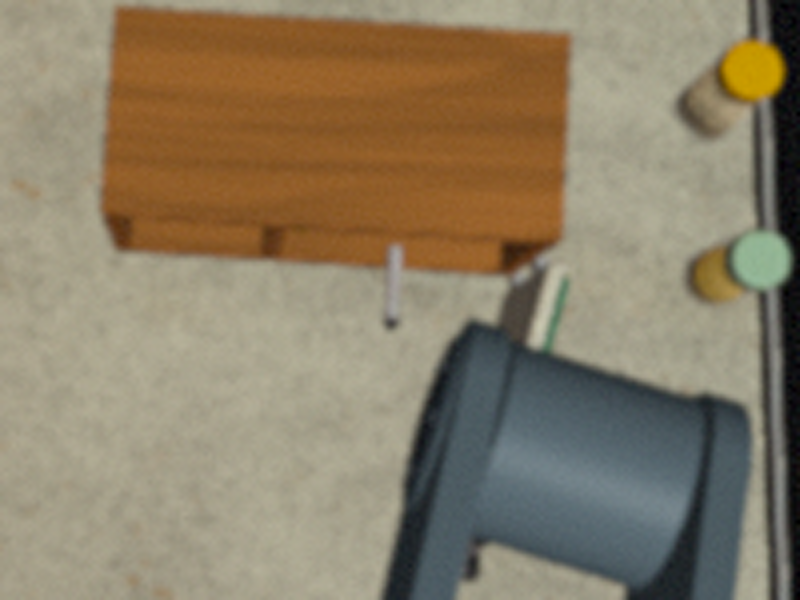

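Door follows the finger at about 1.34 rad; the last bit slowly to ~1.54.

Emit:
step_arm:
  steps:
    - {"xyz":[-0.2,-0.5,0],"twist":0.04,"hand":-1}
    - {"xyz":[-0.4,-0.9,0],"twist":0.08,"hand":-1}
    - {"xyz":[-0.5,-1.4,0],"twist":0.11,"hand":-1}
    - {"xyz":[-0.65,-1.85,0],"twist":0.15,"hand":-1}
    - {"xyz":[-0.8,-2.3,0],"twist":0.18,"hand":-1}
    - {"xyz":[-0.8,-2.6,0],"twist":0.2,"hand":-1}
    - {"xyz":[-0.85,-2.8,0],"twist":0.22,"hand":-1}
    - {"xyz":[-0.85,-2.8,0],"twist":0.22,"hand":-1}

```text
time_s: 8.77
ee_pos: [449.3, -55.2, 120.1]
tcp_rot: [[0.997, -0.08, -0.001], [-0.08, -0.997, -0.009], [0.0, 0.009, -1.0]]
wrist_force: [-0.5, 0.3, -0.0]
grip_width: 0.2
```

Emit:
step_arm:
  steps:
    - {"xyz":[0,1,0],"twist":0,"hand":-1}
    - {"xyz":[0,3,0],"twist":0,"hand":-1}
    - {"xyz":[0,6,2],"twist":0,"hand":-1}
    - {"xyz":[-1,9,5],"twist":0,"hand":-1}
    - {"xyz":[-3,12,8],"twist":0,"hand":-1}
    - {"xyz":[-5,15,10],"twist":0,"hand":-1}
    - {"xyz":[-6,18,11],"twist":0,"hand":-1}
    - {"xyz":[-6,21,11],"twist":0,"hand":-1}
    - {"xyz":[-6,21,11],"twist":0,"hand":-1}

```text
time_s: 9.52
ee_pos: [388.6, 159.9, 231.8]
tcp_rot: [[0.997, -0.076, 0.003], [-0.076, -0.997, -0.006], [0.004, 0.006, -1.0]]
wrist_force: [0.2, -0.3, -0.4]
grip_width: -0.1
```

```bash
python3 - <<'E'
from workcell import *
import cv2,numpy as np
from h import *
s=get_state();print(s['ee_pos'],s['wrist_force'],s['time_s'])
im=grab_frame('scene');cv2.imwrite('pics/scene5.png',im)
for n,(x,y,w,h) in {'top':(230,130,200,150)}.items():
    im=grab_frame(n);cv2.imwrite('pics/top5f.png',im);cv2.imwrite(f'pics/{n}5.png',cv2.resize(im[y:y+h,x:x+w],None,fx=4,fy=4,interpolation=cv2.INTER_CUBIC))
for th in (1.34,1.45,1.57,1.7):
    f=np.radians(86.57)+th
    p=np.r_[np.array([587.5,-78])+170*np.array([np.cos(f),np.sin(f)]),156]
    print(th,(proj('top',p)-[230,130])*4+1.5)
p=np.array([587.5,-78,156]);print((proj('top',p)-[230,130])*4+1.5)
E
```

```text
[388.58253222 159.8789725  231.80885145] [ 0.23982478 -0.33798802 -0.41867741] 9.5167
1.34 [475.3342881  527.21883103]
1.45 [506.23987257 534.71911899]
1.57 [540.62174161 538.97666349]
1.7 [578.06572543 538.89101261]
[552.01451428 254.64739809]
```

View pics/top5.png

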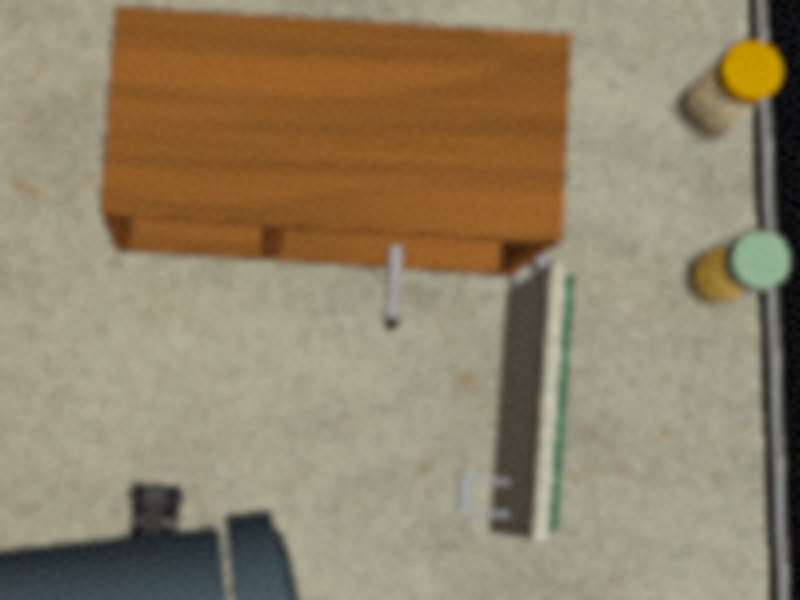

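View pics/scene5.png

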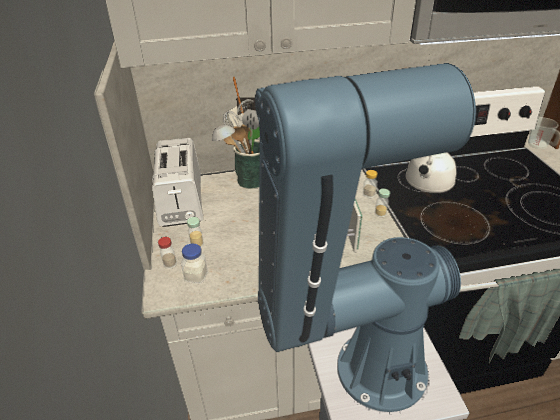

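The door's free edge sits at zoom (533,537), which is about 1.54 rad. The jars stand where they were and the arm is clear of everything.

```bash
python3 -c "
from workcell import *
print(job_done())"
```

```text
the job is handed in; nothing more can be done
None
```

The green door is standing open at about a right angle, and I handed the job in after about 10 s of the allowed 50 s.

- **Press:** With the fingers shut, I pressed the door at the brass dot. The force peaked at about 3.6 N and then dropped away as I pushed a few millimetres further.
- **Spring ajar:** I pulled the fingers right back. The top picture showed the door had sprung ajar by itself, to roughly 0.47 rad.
- **Push open:** I lowered the shut fingers behind the free edge, well above the staple. Then I pushed the back face round along the hinge arc, without gripping the door, and moved clear to the left.

**Last checks:** The top picture put the door at about 1.54 rad. The red, blue and green-lidded jars on the left and the yellow and pale ones on the right looked unmoved, compared by eye. The arm was clear of everything, with the wrist force within noise.

**Disagreements:** The early pose measurements differed by about 2 mm. In the first pictures, the dot and the yellow jar were not found in the scene view, and a few low-confidence reports there were wrong. I relied on the top view and on my own fit of the cupboard's corners instead.

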